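Present the dark chocolates to the gloss-inspection light

ROBOT

A 6-joint arm with a two-finger parallel gripper is mounted at the origin on the work surface. World frame = base frame: x ahead of the robot, y to its left, z up, the work surface at z = 0. Lengths are in m, angles in rad, forces in N, time in s.
With the tool pointing down it reaches from about 0.375 to 0.9 m from the base axis. Payload 3.1 kg.
Tool frame: the origin (TCP) lies midway between the tips of the shut fingers; the grasp point (between the pads) lies 19 mm behind it (manip.grasp_offset is the distance from the TCP to the grasp point, in m); z points along the fingers, y is the line along which they close (so a half turn about z gives the same grasp; the last joint's range is limited). The gripper opens to 85 mm and grips with 20 to 120 N. Pads are 22 mm wide; open, the fingers measure 114 mm over their backs; the gripper's body (76 mm by 85 mm) begins 54 mm behind the grasp point. The pads swing forward as they close: fully open they stand 13 mm farther back than shut.
Start: joints at [1.012, 0.527, 1.433, -0, 1.181, -0.178], TCP at [0.232, 0.58, 0.231] pointing down, gripper open.
Joint ranges: [-3.08, 3.08], [-0.75, 2.2], [0.22, 2.44], [-1.43, 4.57], [0, 2.65], [-2.85, 2.85]. Speed limits (rad/s): [2.79, 2.79, 3.14, 3.14, 3.14, 3.14].

INTERFACE

Orientations are given as a unit quaternion [x, y, z, w].
In Python, from station import sensors, cams, order, manip gives the robot as it stands.
- The arm moves only by the tool move_arm, never from a script. Its argument "targets" is a list of rows, each an object of numbers: "dx", "dy", "dz": the shift along the world's x, y, z normalised to -1 to 1, where 1 is 25 mm; "rx", "ry", "rz": the turn, a rotation vector about the world's x, y, z normalised to -1 to 1, where 1 is 30 degrees. A call has exactly 10 rows; each row shifts and turns the commanded pose from where the row before left it; what a row does not reach is not made up. A row lasts 1/8 s, in which the tool goes at most 62.5 mm and 10.7 degrees, less where a joint would pass 70% of its speed; a pose out of reach is approached as far as the arm can. A call with a number of a shift or a turn outside -1 to 1 is refused whole. A call with a gripper value outside its range is refused whole. "claw" is the opening in per cent of the stroke, from 0 (shut) to 100 (fully open), set as the call begins (left out, the last holds). The fingers move at their own pace and stop on an object; "newtons" is the grip in N (left out, the last holds). Time passes only in rows, so rows that do not move let the fingers close, or fill a call up. It gives the time, the measured TCP pose, the force, the opening and the grip force at its end, in the units of the state.
- sensors.sense(): the state, without advancing time (a new reading comes with each control period).
- cams.snapshot(name): name is "side" or "top"; returns the picture (400x640x3 uint8, red, green, blue); there is no depth.
- cams.camera_model(name): a dict with "fx", "fy", "cx", "cy" (pixels), "extrinsics" (4x4, takes a point from world to camera coordinates). Camera axes: x right, y down, z forward; pixel columns grow to the right and rows downward; lengths in m; the calibration is good to about 2 mm. A picture is of the moment at which its call begins. camera_model takes no time and is no camera call.
- order.sign_off(): hands the job in; it is judged then, once.
The state is a dict: "t": time; "q": joint angles; "qd": joint speeds; "tau": joint torques, N m; "tcp_pos": TCP position; "tool_rot": TCP orientation; "force": force on the tool from outside, world axes, zero at the start; "ft_torque": the same for the moment, N m; "finger_gap": opening from 0.0 (shut) to 1.0 (fully open); "gripper_force": force on a finger pad.
Only numpy, scipy, OpenCV 4.12 (cv2) and the standard library are available. Lean on these libraries where they do the work, as an engineer would, in place of code of your own. Each camera call takes 0.05 s, during which the arm holds its last target. There are 200 camera calls.

TASK

Set up a gloss check of the dark chocolates: turn the LED panel so that it faces straight ahead over the front of its foot and tip it 30 degrees forward, then lift the tray of dark chocolates by its handle off the marble slab and hold it in the middle of the panel's beam, about 18 cm from the panel. Keep the tray level with all its chocolates on it, and finish while still holding it there, steady in the air. Leave the white-chocolate tray and everything else on the table alone.

Things in the scene. Friction and masses are not known exactly. Their poses are not given: they have to be found in the camera images.
- lamp: fixed foot of the LED light: dark steel plate 170 (x) x 200 (y) x 16 mm, white dimmer knob near its front edge, post in the middle. Origin: centre of underside, on the swivel axis; z up, -x its front (to the robot at yaw 0). On the post an aluminium U-yoke swivels: 272 mm wide, 24 deep, arms at the panel's ends up to 261 mm above the table, cross-bar at 160 mm.
- lamp_swivel (a joint): swivel of yoke and panel about the vertical through the foot's origin, rad; 0 = panel square to the foot, facing its front (-x); positive is counter-clockwise from above (the face turns to the foot's -y); range -1.2 to 1.2, starts at -0.9 to -0.35. Stays where it is left (friction 0.3 N m).
- lamp_tilt (a joint): tilt of the panel about the level axis through its centre, between the yoke arms, rad; 0 = upright, positive tips it forward (top edge comes forward, the lit face looks down); 30 degrees = 0.52; range -0.5 to 1.1, starts at -0.3 to 0.1. Balanced, stays where it is left (friction 0.22 N m).
- lamp_face (a point): centre of the LED panel, where the swivel and tilt axes cross, 250 mm above the table: flat black panel 18 mm thick (x), 240 wide (y), 130 high (z) with a cream lit face. -x is the way it shines, z up its height. Its whole top edge is free to pinch across the thickness or to push. Tilt knobs, 28 mm in diameter, stand 16 mm out beyond the yoke arms.
- slab: white-grey marble cooling slab 220 (x) x 370 (y) x 20 mm fixed to the table, on which the two trays stand. Origin: centre of the underside.
- dark_tray_floor (a point): steel sample tray with four DARK brown chocolates: point at the centre of its floor, on the floor's upper face, 3 mm above the tray's underside. z up, x along the tray's length and its handle. Tray 150 (x) x 100 (y) mm with a 12 mm high rim, and a bridge handle along its length over its middle; about 0.4 kg with its chocolates.
- dark_tray_grip (a point): centre of the black grip sleeve of the dark tray's handle, 95 mm straight above the tray's floor point: the sleeve is 84 long (tray x), 16 wide (y) and 24 high (z) and is pinched from above across its width. Steel uprights of the bridge, 14 mm wide, at x = +-70 mm.
- dark_tray: the whole dark-chocolate tray: origin at the centre of its underside, z up, x along its length.
- dark_choc0_mid (a point): one of the four dark chocolates on the dark tray: round, 38 mm across, 8 mm thick, 12 g, lying loose on the floor; point at its centre.
- dark_choc1_mid (a point): one of the four dark chocolates on the dark tray: round, 38 mm across, 8 mm thick, 12 g, lying loose on the floor; point at its centre.
- dark_choc2_mid (a point): one of the four dark chocolates on the dark tray: round, 38 mm across, 8 mm thick, 12 g, lying loose on the floor; point at its centre.
- dark_choc3_mid (a point): one of the four dark chocolates on the dark tray: round, 38 mm across, 8 mm thick, 12 g, lying loose on the floor; point at its centre.
- white_tray_mid (a point): the other tray, alike but with four cream-WHITE chocolates: point at its centre, 55 mm above its underside; its handle's top is 110 mm above its underside. Leave it alone.
- bowl_mid (a point): steel mixing bowl, 210 mm across, 95 high: point half-way up. Leave alone.
- cleaner_mid (a point): green bottle with a yellow cap, 72 mm across, 190 high: point half-way up. Leave alone.
- palette_knife: palette knife lying on the table behind the slab: origin on its underside. Leave alone.
- cocoa_jar_mid (a point): amber glass jar with a steel cap, 90 mm across, 130 high: point half-way up. Leave alone.
Not all that is in view belongs to the job. What is shaped like the part that bears dark_choc3_mid but green is not meant.

How it is judged:
On the way, in this order (a step that is already met when the one before it is completed fails the run):
1. the panel faces straight ahead (within 7 degrees) and is tipped 30 degrees forward (within 6) (value of joint lamp_swivel between -0.12 and 0.12 rad and value of joint lamp_tilt between 0.4186 and 0.6286 rad), for 0.3 s.
2. the dark tray is lifted by the fingers clear of the slab, level (height (world z) of dark_tray_floor above 0.07 m and contact force between dark_tray and slab below 0.05 N and contact force between the fingers and dark_tray above 1 N and angle between dark_tray_floor's own z axis and vertical below 0.15 rad), for 0.2 s.
At the end, for the whole second after the job is handed in: Panel straight ahead within 7 degrees and tipped 30 within 6; fingers alone hold the dark tray still, level within 5 degrees, 80 mm or more up, its floor centre 130 to 240 mm from the panel along the beam and within 55 mm of the beam's middle across and up-down; its four chocolates on it (all of step 1 and x of dark_tray_floor in the frame of lamp_face between -0.24 and -0.13 m and y of dark_tray_floor in the frame of lamp_face between -0.055 and 0.055 m and z of dark_tray_floor in the frame of lamp_face between -0.055 and 0.055 m and angle between dark_tray_floor's own z axis and vertical below 0.09 rad and height (world z) of dark_tray_floor above 0.08 m and contact force between the fingers and dark_tray above 1 N and contact force between dark_tray and slab below 0.05 N and contact force between dark_tray and lamp below 0.05 N and linear speed of dark_tray below 0.02 m/s and angular speed of dark_tray below 0.12 rad/s and distance between each of dark_choc0_mid, dark_choc1_mid, dark_choc2_mid, dark_choc3_mid and dark_tray_floor below 0.075 m); the arm keeps its last pose, push and grip.
It fails at once if a dark chocolate slides or falls off its tray (distance between any of dark_choc0_mid, dark_choc1_mid, dark_choc2_mid, dark_choc3_mid and dark_tray_floor above 0.08 m).
It fails at once if the dark tray is tipped more than 17 degrees (angle between dark_tray_floor's own z axis and vertical above 0.3 rad).
It fails at once if the white-chocolate tray or another bystander is pushed more than 30 mm or tipped (distance of any of white_tray_mid, bowl_mid, cleaner_mid, palette_knife, cocoa_jar_mid from where it was at the start of the episode above 0.03 m or angle between any of white_tray_mid, bowl_mid, cleaner_mid, palette_knife, cocoa_jar_mid's own z axis and vertical above 0.4 rad).
It also fails if it takes over 59 s, if anything falls off the work surface, if the arm or the gripper's body presses on something with over 40 N, if the wrist force passes 120 N, or if a joint passes its speed limit or range.

## Working session

There is one attempt and no reset: what is moved stays moved. The work goes in short steps, Python scripts to look and compute and a tool call to move; the robot and the scene stay as the last step left them, time stands still between calls to the robot, and variables do not carry over. Pictures are saved under pics/ and viewed, at most 10 in all, crops included, and the job is handed in when it is done.

Besides the shell and the picture viewer there is one more tool, called after "Call:" as a command line: name --argument value ..., lists and objects as JSON in quotes. move_arm: Moves the arm, as the interface text tells. Scaled input: -1 to 1 covers 25 mm each way for a shift and 30 degrees each way for a turn. Its arguments: {"type":"object","properties":{"targets":{"type":"array"},"claw":{"type":"number"},"newtons":{"type":"number"}},"required":["targets"]}

```bash
ls; mkdir -p pics
cat > h.py <<'E'
import numpy as np, cv2
from station import sensors, cams, order, manip
def snap(n,f=None):
    im=cams.snapshot(n)
    if f: cv2.imwrite('pics/'+f,cv2.cvtColor(im,cv2.COLOR_RGB2BGR))
    return im
def ray(n,u,v):
    m=cams.camera_model(n);E=np.array(m['extrinsics']);R,t=E[:3,:3],E[:3,3]
    d=R.T@np.array([(u-m['cx'])/m['fx'],(v-m['cy'])/m['fy'],1]);return -R.T@t,d/np.linalg.norm(d)
def plane(n,u,v,z):
    o,d=ray(n,u,v);return o+d*(z-o[2])/d[2]
def tri(n1,p1,n2,p2):
    o1,d1=ray(n1,*p1);o2,d2=ray(n2,*p2)
    s=np.linalg.lstsq(np.c_[d1,-d2],o2-o1,rcond=None)[0]
    a,b=o1+s[0]*d1,o2+s[1]*d2;return (a+b)/2,np.linalg.norm(a-b)
def proj(n,P):
    m=cams.camera_model(n);E=np.array(m['extrinsics']);c=E[:3,:3]@np.array(P)+E[:3,3]
    return np.array([m['fx']*c[0]/c[2]+m['cx'],m['fy']*c[1]/c[2]+m['cy']])
E
python3 - <<'E'
from h import *
np.set_printoptions(precision=3,suppress=True)
a=snap('top','top0.png');b=snap('side','side0.png')
s=sensors.sense();print(s['t'],s['tcp_pos'],s['tool_rot'],s['finger_gap'],manip.grasp_offset)
for n in('top','side'):print(n,ray(n,320,200))
E
```

```text
pics
0.1 [0.232 0.58  0.23 ] [ 0.189  0.982 -0.001 -0.   ] 0.9964748001774963 0.0187
top (array([0.446, 0.05 , 1.658]), array([ 0.065, -0.018, -0.998]))
side (array([ 0.338, -0.874,  0.743]), array([ 0.151,  0.842, -0.519]))
```

View pics/top0.png

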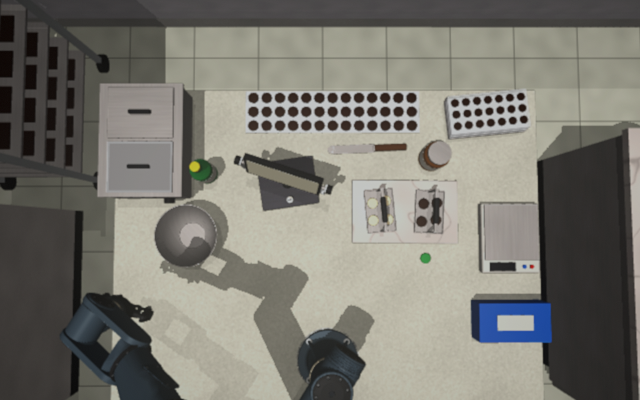

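View pics/side0.png

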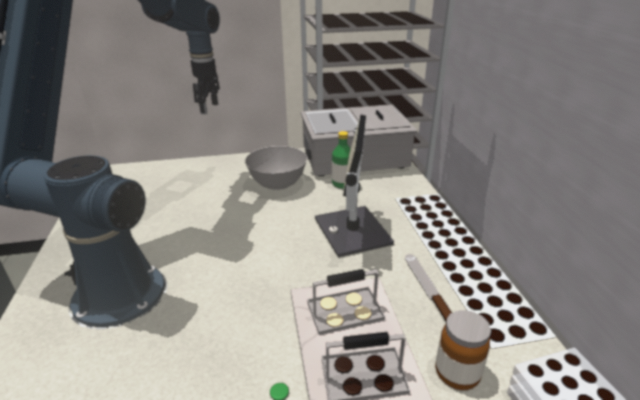

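Top view: lamp foot at about (289,182), panel from (243,160) to (322,188), slab (352–458, 180–243), white tray (380,210), dark tray (430,210). Side view: lamp at (353,200), dark handle at (366,341).

Possible mix-ups in the top view:
- dark tray at (430,210), with four dark discs: this is the one
- white tray at (380,210)
- lone green disc at (425,258)
- chocolate moulds at (333,112) and (487,112)

I'll check the choice in a close crop.

Run:
```python
import cv2
a=cv2.imread('pics/top0.png')[140:270,230:470];cv2.imwrite('pics/c1.png',cv2.resize(a,None,fx=3.3,fy=3.3,interpolation=cv2.INTER_CUBIC))
b=cv2.imread('pics/side0.png')[110:400,270:430];cv2.imwrite('pics/c2.png',cv2.resize(b,None,fx=2.06,fy=2.06,interpolation=cv2.INTER_CUBIC))
```

```text
(no output)
```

View pics/c1.png

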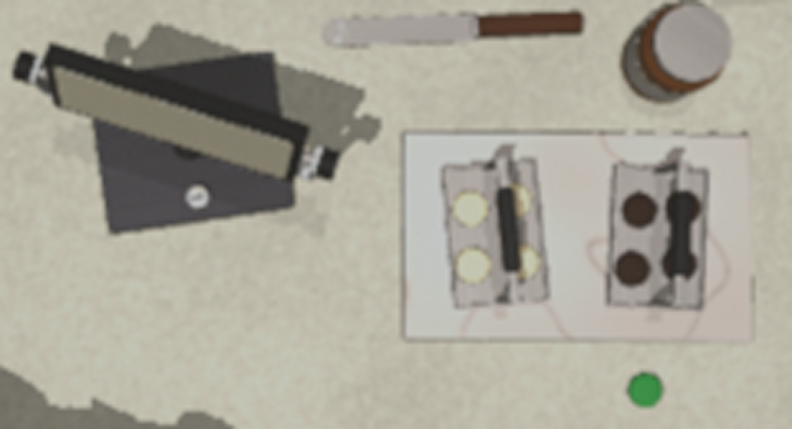

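View pics/c2.png

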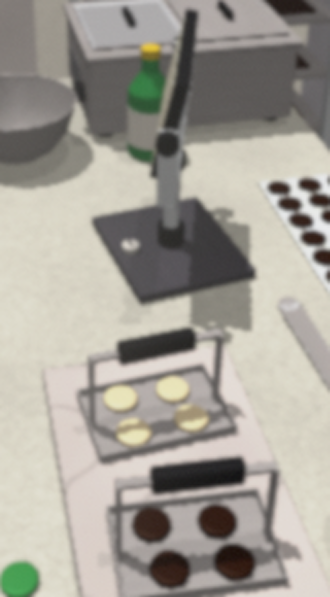

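The crop confirms the choice: four brown discs with the sleeve centred at crop (681,234), and the green disc lies apart on the table. Foot corners are at crop (108,233), (296,205), (272,53). The tilt knobs are at (22,67) and (330,163).

Run:
```python
from h import *
np.set_printoptions(precision=3,suppress=True)
T=lambda x,y:(230+(x+.5)/3.3-.5,140+(y+.5)/3.3-.5)
S=lambda x,y:(270+(x+.5)/2.06-.5,110+(y+.5)/2.06-.5)
c=[plane('top',*T(*p),.016) for p in((108,233),(296,205),(272,53))];print('foot',c)
print(np.linalg.norm(c[0]-c[1]),np.linalg.norm(c[1]-c[2]),'ctr',(c[0]+c[2])/2)
e=c[0]-c[1];print('foot yaw deg',np.degrees(np.arctan2(-e[0],e[1])))
f=c[2]-c[1];print('yaw2',np.degrees(np.arctan2(f[1],f[0])))
k=[plane('top',*T(*p),.25) for p in((22,67),(330,163))];print('knobs',k,(k[0]+k[1])/2,np.linalg.norm(k[0]-k[1]));e=k[0]-k[1];print('panel yaw',np.degrees(np.arctan2(-e[0],e[1])))
print('lampcentre side knob tri',tri('top',T(330,163),'side',S(168,142)))
for q in((52,46),(308,127)):print('top edge',plane('top',*T(*q),.313))
# sleeves by mask
im=cv2.cvtColor(cv2.imread('pics/top0.png'),cv2.COLOR_BGR2RGB)
r=im[180:235,422:445].astype(int);m=((r.max(2)<58)&(r.max(2)-r.min(2)<14)).astype(np.uint8)
n,l,st,ce=cv2.connectedComponentsWithStats(m);i=1+st[1:,4].argmax();print(st[i],ce[i]+[422,180])
P=plane('top',*(ce[i]+[422,180]),.128);print('sleeve plane',P)
print('sleeve ends',plane('top',*T(682,190),.13),plane('top',*T(680,278),.13))
print('tri',tri('top',T(681,234),'side',S(198,474)))
for q in((612,165),(706,170),(700,308),(606,302)):print('tray corner',plane('top',*T(*q),.034))
print('white',plane('top',*T(509,230),.13))
for q in((403,130),(752,130),(752,340),(403,340)):print('slab',plane('top',*T(*q),.02))
```

```text
foot [array([0.518, 0.222, 0.016]), array([0.547, 0.023, 0.016]), array([0.71 , 0.048, 0.016])]
0.20144274992158526 0.16456680744108274 ctr [0.614 0.135 0.016]
foot yaw deg 8.395596287141663
yaw2 8.813558176587998
knobs [array([0.66 , 0.277, 0.25 ]), array([ 0.571, -0.005,  0.25 ])] [0.616 0.136 0.25 ] 0.29471481376131353
panel yaw -17.45027043811198
lampcentre side knob tri (array([ 0.57 , -0.004,  0.255]), np.float64(0.002070818194392817))
top edge [0.669 0.24  0.313]
top edge [0.597 0.017 0.313]
[  9  19  10  25 155] [435.69 210.4 ]
sleeve plane [ 0.512 -0.356  0.128]
sleeve ends [ 0.555 -0.358  0.13 ] [ 0.468 -0.355  0.13 ]
tri (array([ 0.511, -0.358,  0.123]), np.float64(0.0009187916102830675))
tray corner [ 0.588 -0.31   0.034]
tray corner [ 0.583 -0.409  0.034]
tray corner [ 0.437 -0.4    0.034]
tray corner [ 0.444 -0.302  0.034]
white [ 0.515 -0.186  0.13 ]
slab [ 0.627 -0.091  0.02 ]
slab [ 0.626 -0.463  0.02 ]
slab [ 0.404 -0.459  0.02 ]
slab [ 0.404 -0.09   0.02 ]
```

Sizes check out (foot 201×165 mm, knob span 295 mm, two-view gap ≤2 mm). Readings:
- **Lamp:** axis (0.615, 0.135), foot yaw 8.5°, panel yaw −17.5°, so swivel ≈ −0.45 and tilt ≈ −0.15.
- **Dark grip:** (0.511, −0.357, 0.118), yaw ≈ −3°.

I'll move above the panel's right half, ready to pinch its top edge.

Call:
move_arm --targets '[{"dx": 0.73, "dy": -1, "dz": 0.7, "rz": -0.143}, {"dx": 0.73, "dy": -1, "dz": 0.7, "rz": -0.143}, {"dx": 0.73, "dy": -1, "dz": 0.7, "rz": -0.143}, {"dx": 0.73, "dy": -1, "dz": 0.7, "rz": -0.143}, {"dx": 0.73, "dy": -1, "dz": 0.7, "rz": -0.143}, {"dx": 0.73, "dy": -1, "dz": 0.7, "rz": -0.143}, {"dx": 0.73, "dy": -1, "dz": 0.7, "rz": -0.143}, {"dx": 0.73, "dy": -1, "dz": 0.7, "rz": -0.143}, {"dx": 0.73, "dy": -1, "dz": 0.7, "rz": -0.143}, {"dx": 0.73, "dy": -1, "dz": 0.7, "rz": -0.143}]' --claw 100 --newtons 30

```text
schema error: expected keys dx, dy, dz, rx, ry, rz
```

Call:
move_arm --targets '[{"dx": 0.73, "dy": -1, "rz": -0.143}, {"dx": 0.73, "dy": -1, "rz": -0.143}, {"dx": 0.73, "dy": -1, "rz": -0.143}, {"dx": 0.73, "dy": -1, "rz": -0.143}, {"dx": 0.73, "dy": -1, "rz": -0.143}, {"dx": 0.73, "dy": -1, "rz": -0.143}, {"dx": 0.73, "dy": -1, "rz": -0.143}, {"dx": 0.73, "dy": -1, "rz": -0.143}, {"dx": 0.73, "dy": -1, "rz": -0.143}, {"dx": 0.73, "dy": -1, "rz": -0.143}]'

```text
schema error: expected keys dx, dy, dz, rx, ry, rz
```

```bash
cat > plan.py <<'E'
from h import *
from scipy.spatial.transform import Rotation as R
C=np.array([.615,.135,.25]);FY=np.radians(8.5)
def panel(sw,ti):return R.from_euler('z',FY+sw)*R.from_euler('y',-ti)
def tcp(sw,ti,s,h):return C+panel(sw,ti).apply([0,s,h])
def need():
    s=sensors.sense();return np.array(s['tcp_pos']),R.from_quat(s['tool_rot'])
def units(p0,p1,r0,r1):return np.round((np.array(p1)-p0)/.025,2),np.round(np.degrees((r1*r0.inv()).as_rotvec())/30,3)
E
python3 - <<'E'
from plan import *
np.set_printoptions(precision=3,suppress=True)
S=lambda x,y:(270+(x+.5)/2.06-.5,110+(y+.5)/2.06-.5)
T=lambda x,y:(230+(x+.5)/3.3-.5,140+(y+.5)/3.3-.5)
print('panel top corner',tri('top',T(308,130),'side',S(193,13)))
p,r=need();s=sensors.sense();print(s['t'],p,r.as_matrix(),s['q'])
for ti in(-.15,-.2):
    G=panel(-.45,ti);W=R.from_matrix(G.as_matrix()@np.array([[0,1,0],[1,0,0],[0,0,-1.]]))  # tool x=panel y, y=panel x
    W2=W*R.from_euler('z',np.pi)
    for w in(W,W2):print(ti,units(p,tcp(-.45,ti,-.06,.034),r,w),tcp(-.45,ti,-.06,.034))
E
```

```text
panel top corner (array([0.591, 0.017, 0.397]), np.float64(0.012527527093591218))
0.1 [0.232 0.58  0.23 ] [[-0.928  0.372 -0.001]
 [ 0.372  0.928 -0.002]
 [ 0.    -0.002 -1.   ]] [ 1.012  0.528  1.434 -0.     1.181 -0.178]
-0.15 (array([ 14.8 , -20.14,   2.13]), array([-0.134,  0.28 , -2.843])) [0.602 0.076 0.284]
-0.15 (array([ 14.8 , -20.14,   2.13]), array([0.294, 0.139, 3.144])) [0.602 0.076 0.284]
-0.2 (array([ 14.87, -20.16,   2.12]), array([-0.179,  0.375, -2.839])) [0.604 0.076 0.283]
-0.2 (array([ 14.87, -20.16,   2.12]), array([0.391, 0.185, 3.139])) [0.604 0.076 0.283]
```

All six keys are needed in each row, so I'll resend with them.

Call:
move_arm --targets '[{"dx": 0.73, "dy": -1, "dz": 0.7, "rx": 0, "ry": 0, "rz": -0.143}, {"dx": 0.73, "dy": -1, "dz": 0.7, "rx": 0, "ry": 0, "rz": -0.143}, {"dx": 0.73, "dy": -1, "dz": 0.7, "rx": 0, "ry": 0, "rz": -0.143}, {"dx": 0.73, "dy": -1, "dz": 0.7, "rx": 0, "ry": 0, "rz": -0.143}, {"dx": 0.73, "dy": -1, "dz": 0.7, "rx": 0, "ry": 0, "rz": -0.143}, {"dx": 0.73, "dy": -1, "dz": 0.7, "rx": 0, "ry": 0, "rz": -0.143}, {"dx": 0.73, "dy": -1, "dz": 0.7, "rx": 0, "ry": 0, "rz": -0.143}, {"dx": 0.73, "dy": -1, "dz": 0.7, "rx": 0, "ry": 0, "rz": -0.143}, {"dx": 0.73, "dy": -1, "dz": 0.7, "rx": 0, "ry": 0, "rz": -0.143}, {"dx": 0.73, "dy": -1, "dz": 0.7, "rx": 0, "ry": 0, "rz": -0.143}]' --claw 100 --newtons 30

```text
t: 1.35
tcp_pos: [0.415, 0.3292, 0.4064]
tool_rot: [0.536, 0.844, -0.0, -0.0]
force: [-0.3, 0.1, -0.4]
finger_gap: 1.001
gripper_force: 0.0
```

Call:
move_arm --targets '[{"dx": 0.73, "dy": -1, "dz": 0, "rx": 0, "ry": 0, "rz": -0.143}, {"dx": 0.73, "dy": -1, "dz": 0, "rx": 0, "ry": 0, "rz": -0.143}, {"dx": 0.73, "dy": -1, "dz": 0, "rx": 0, "ry": 0, "rz": -0.143}, {"dx": 0.73, "dy": -1, "dz": 0, "rx": 0, "ry": 0, "rz": -0.143}, {"dx": 0.73, "dy": -1, "dz": 0, "rx": 0, "ry": 0, "rz": -0.143}, {"dx": 0.73, "dy": -1, "dz": 0, "rx": 0, "ry": 0, "rz": -0.143}, {"dx": 0.73, "dy": -1, "dz": 0, "rx": 0, "ry": 0, "rz": -0.143}, {"dx": 0.73, "dy": -1, "dz": 0, "rx": 0, "ry": 0, "rz": -0.143}, {"dx": 0.73, "dy": -1, "dz": 0, "rx": 0, "ry": 0, "rz": -0.143}, {"dx": 0.73, "dy": -1, "dz": 0, "rx": 0, "ry": 0, "rz": -0.143}]' --claw 100 --newtons 30

```text
t: 2.6
tcp_pos: [0.5975, 0.0794, 0.4057]
tool_rot: [0.808, 0.589, -0.0, -0.0]
force: [-0.1, 0.2, 0.2]
finger_gap: 1.0
gripper_force: 0.0
```

```bash
cat >> plan.py <<'E'
def side_corners(sw,ti,n='side'):
    return {k:proj(n,C+panel(sw,ti).apply(v)).round(1) for k,v in dict(nearTopF=(-.009,-.12,.065),nearTopB=(.009,-.12,.065),farTopF=(-.009,.12,.065),farTopB=(.009,.12,.065),nearBotF=(-.009,-.12,-.065)).items()}
F=np.array([[0,1,0],[1,0,0],[0,0,-1.]])
def grip(sw,ti):return R.from_matrix(panel(sw,ti).as_matrix()@F)
E
python3 - <<'E'
from plan import *
np.set_printoptions(precision=3,suppress=True)
for ti in(-.3,-.2,-.1,0):
  print(ti,side_corners(-.45,ti));print('  top',side_corners(-.45,ti,'top'))
print('obs side top', 270+192/2.06,110+12/2.06,'obs top-view crop')
p,r=need();s=sensors.sense();print(s['t'],p,r.as_matrix()[:,1],s['q'])
for ti in(-.15,-.2):print(ti,units(p,tcp(-.45,ti,-.06,.034),r,grip(-.45,ti)))
E
```

```text
-0.3 {'nearTopF': array([358.5, 150.6]), 'nearTopB': array([365.9, 153. ]), 'farTopF': array([362.2, 113.9]), 'farTopB': array([368.3, 116. ]), 'nearBotF': array([341. , 196.2])}
  top {'nearTopF': array([322.9, 180.8]), 'nearTopB': array([324.6, 175.3]), 'farTopF': array([243.2, 156.2]), 'farTopB': array([245.3, 150.8]), 'nearBotF': array([318.4, 196.6])}
-0.2 {'nearTopF': array([355.6, 150.2]), 'nearTopB': array([363.3, 151.9]), 'farTopF': array([359.8, 113.6]), 'farTopB': array([366.2, 115. ]), 'nearBotF': array([343.5, 197.2])}
  top {'nearTopF': array([322.2, 182.9]), 'nearTopB': array([324. , 177.2]), 'farTopF': array([242.5, 158.3]), 'farTopB': array([244.5, 152.7]), 'nearBotF': array([318.9, 194.9])}
-0.1 {'nearTopF': array([352.8, 150. ]), 'nearTopB': array([360.5, 151.1]), 'farTopF': array([357.4, 113.5]), 'farTopB': array([363.9, 114.3]), 'nearBotF': array([346., 198.])}
  top {'nearTopF': array([321.6, 185.1]), 'nearTopB': array([323.4, 179.2]), 'farTopF': array([241.8, 160.5]), 'farTopB': array([243.8, 154.6]), 'nearBotF': array([319.5, 193. ])}
0 {'nearTopF': array([349.9, 150.1]), 'nearTopB': array([357.8, 150.5]), 'farTopF': array([355. , 113.6]), 'farTopB': array([361.6, 113.8]), 'nearBotF': array([348.6, 198.6])}
  top {'nearTopF': array([320.9, 187.2]), 'nearTopB': array([322.7, 181.3]), 'farTopF': array([241.1, 162.6]), 'farTopB': array([243. , 156.7]), 'nearBotF': array([320.1, 191.1])}
obs side top 363.20388349514565 115.8252427184466 obs top-view crop
2.6 [0.597 0.079 0.406] [ 0.952 -0.305 -0.001] [-0.053  0.354  1.24   0.     1.548  0.257]
-0.15 (array([ 0.18, -0.13, -4.88]), array([0.086, 0.271, 0.016]))
-0.2 (array([ 0.25, -0.15, -4.89]), array([0.115, 0.362, 0.016]))
```

The far-corner projection explains the side view: tilt ≈ −0.13. Next I'll tilt the tool to match, lower it, and pinch.

Call:
move_arm --targets '[{"dx": 0.1, "dy": -0.1, "dz": 0, "rx": 0.04, "ry": 0.12, "rz": 0.01}, {"dx": 0.07, "dy": -0.03, "dz": -0.3, "rx": 0.035, "ry": 0.115, "rz": 0}, {"dx": 0, "dy": 0, "dz": -0.6, "rx": 0, "ry": 0, "rz": 0}, {"dx": 0, "dy": 0, "dz": -0.6, "rx": 0, "ry": 0, "rz": 0}, {"dx": 0, "dy": 0, "dz": -0.6, "rx": 0, "ry": 0, "rz": 0}, {"dx": 0, "dy": 0, "dz": -0.6, "rx": 0, "ry": 0, "rz": 0}, {"dx": 0, "dy": 0, "dz": -0.6, "rx": 0, "ry": 0, "rz": 0}, {"dx": 0, "dy": 0, "dz": -0.6, "rx": 0, "ry": 0, "rz": 0}, {"dx": 0, "dy": 0, "dz": -0.6, "rx": 0, "ry": 0, "rz": 0}, {"dx": 0, "dy": 0, "dz": -0.38, "rx": 0, "ry": 0, "rz": 0}]' --claw 100 --newtons 30

```text
t: 3.85
tcp_pos: [0.6012, 0.077, 0.2831]
tool_rot: [0.804, 0.591, -0.038, -0.053]
force: [0.1, -0.4, 0.4]
finger_gap: 0.999
gripper_force: 0.0
```

Call:
move_arm --targets '[{"dx": 0, "dy": 0, "dz": 0, "rx": 0, "ry": 0, "rz": 0}, {"dx": 0, "dy": 0, "dz": 0, "rx": 0, "ry": 0, "rz": 0}, {"dx": 0, "dy": 0, "dz": 0, "rx": 0, "ry": 0, "rz": 0}, {"dx": 0, "dy": 0, "dz": 0, "rx": 0, "ry": 0, "rz": 0}, {"dx": 0, "dy": 0, "dz": 0, "rx": 0, "ry": 0, "rz": 0}, {"dx": 0, "dy": 0, "dz": 0, "rx": 0, "ry": 0, "rz": 0}, {"dx": 0, "dy": 0, "dz": 0, "rx": 0, "ry": 0, "rz": 0}, {"dx": 0, "dy": 0, "dz": 0, "rx": 0, "ry": 0, "rz": 0}, {"dx": 0, "dy": 0, "dz": 0, "rx": 0, "ry": 0, "rz": 0}, {"dx": 0, "dy": 0, "dz": 0, "rx": 0, "ry": 0, "rz": 0}]' --claw 0 --newtons 30

```text
t: 5.1
tcp_pos: [0.6013, 0.0772, 0.2853]
tool_rot: [0.804, 0.591, -0.038, -0.052]
force: [-1.5, 0.0, 4.9]
finger_gap: 0.216
gripper_force: 29.0
```

Run:
```python
from plan import *
np.set_printoptions(precision=3,suppress=True)
p,r=need();s=sensors.sense();print(s['t'],p,r.as_matrix()[:,1],s['force'],s['finger_gap'],s['gripper_force'])
# panel pose implied by tool
P=r.as_matrix()@F.T;print('panel x axis',P[:,0],'swivel',np.arctan2(P[1,0],P[0,0])-FY,'tilt',np.arcsin(P[2,0]))
rel=(R.from_matrix(P).inv()).apply(p-C);print('tcp in panel',rel)
# swivel rows
sw0=np.arctan2(P[1,0],P[0,0])-FY;ti0=np.arcsin(P[2,0])
ps=[p];rs=[r]
for k in range(1,11):
    sw=sw0*(1-k/10);ps.append(C+panel(sw,ti0).apply(rel));rs.append(grip(sw,ti0));print(*units(ps[-2],ps[-1],rs[-2],rs[-1]))
print('tilt')
for k in range(1,11):
    ti=ti0+(.53-ti0)*k/10;ps.append(C+panel(0,ti).apply(rel));rs.append(grip(0,ti));print(*units(ps[-2],ps[-1],rs[-2],rs[-1]))
```

```text
5.1 [0.601 0.077 0.285] [ 0.947 -0.295 -0.129] [-1.519  0.048  4.876] 0.215756545829393 29.02467496547615
panel x axis [ 0.947 -0.295 -0.129] swivel -0.4507805329479586 tilt -0.12918826526574903
tcp in panel [-0.    -0.059  0.036]
[ 0.11 -0.02  0.  ] [-0.002  0.001  0.086]
[ 0.11 -0.02  0.  ] [0.    0.    0.086]
[ 0.11 -0.01  0.  ] [-0.    -0.     0.086]
[ 0.11 -0.01  0.  ] [0.    0.    0.086]
[ 0.11 -0.    0.  ] [0.    0.    0.086]
[0.11 0.   0.  ] [-0.    -0.     0.086]
[0.11 0.01 0.  ] [-0.    -0.     0.086]
[0.11 0.01 0.  ] [ 0.    -0.     0.086]
[0.11 0.02 0.  ] [0.    0.    0.086]
[0.11 0.02 0.  ] [-0.    -0.     0.086]
tilt
[-0.09 -0.01  0.01] [ 0.019 -0.125 -0.   ]
[-0.09 -0.01  0.  ] [ 0.019 -0.125  0.   ]
[-0.09 -0.01 -0.  ] [ 0.019 -0.125  0.   ]
[-0.09 -0.01 -0.01] [ 0.019 -0.125  0.   ]
[-0.09 -0.01 -0.02] [ 0.019 -0.125 -0.   ]
[-0.09 -0.01 -0.02] [ 0.019 -0.125  0.   ]
[-0.09 -0.01 -0.03] [ 0.019 -0.125  0.   ]
[-0.09 -0.01 -0.03] [ 0.019 -0.125  0.   ]
[-0.08 -0.01 -0.04] [ 0.019 -0.125 -0.   ]
[-0.08 -0.01 -0.05] [ 0.019 -0.125  0.   ]
```

The opening reads 18.3 mm, so the panel is pinched. Swivel first, then tilt.

Call:
move_arm --targets '[{"dx": 0.11, "dy": -0.02, "dz": 0, "rx": 0, "ry": 0, "rz": 0.086}, {"dx": 0.11, "dy": -0.02, "dz": 0, "rx": 0, "ry": 0, "rz": 0.086}, {"dx": 0.11, "dy": -0.01, "dz": 0, "rx": 0, "ry": 0, "rz": 0.086}, {"dx": 0.11, "dy": -0.01, "dz": 0, "rx": 0, "ry": 0, "rz": 0.086}, {"dx": 0.11, "dy": 0, "dz": 0, "rx": 0, "ry": 0, "rz": 0.086}, {"dx": 0.11, "dy": 0, "dz": 0, "rx": 0, "ry": 0, "rz": 0.086}, {"dx": 0.11, "dy": 0.01, "dz": 0, "rx": 0, "ry": 0, "rz": 0.086}, {"dx": 0.11, "dy": 0.01, "dz": 0, "rx": 0, "ry": 0, "rz": 0.086}, {"dx": 0.11, "dy": 0.02, "dz": 0, "rx": 0, "ry": 0, "rz": 0.086}, {"dx": 0.11, "dy": 0.02, "dz": 0, "rx": 0, "ry": 0, "rz": 0.086}]' --claw 0 --newtons 30

```text
t: 6.35
tcp_pos: [0.6291, 0.0777, 0.2853]
tool_rot: [0.651, 0.756, -0.048, -0.043]
force: [-1.1, 2.2, 5.5]
finger_gap: 0.213
gripper_force: 28.9
```

Call:
move_arm --targets '[{"dx": -0.09, "dy": -0.01, "dz": 0.01, "rx": 0.019, "ry": -0.125, "rz": 0}, {"dx": -0.09, "dy": -0.01, "dz": 0, "rx": 0.019, "ry": -0.125, "rz": 0}, {"dx": -0.09, "dy": -0.01, "dz": 0, "rx": 0.019, "ry": -0.125, "rz": 0}, {"dx": -0.09, "dy": -0.01, "dz": -0.01, "rx": 0.019, "ry": -0.125, "rz": 0}, {"dx": -0.09, "dy": -0.01, "dz": -0.02, "rx": 0.019, "ry": -0.125, "rz": 0}, {"dx": -0.09, "dy": -0.01, "dz": -0.02, "rx": 0.019, "ry": -0.125, "rz": 0}, {"dx": -0.09, "dy": -0.01, "dz": -0.03, "rx": 0.019, "ry": -0.125, "rz": 0}, {"dx": -0.09, "dy": -0.01, "dz": -0.03, "rx": 0.019, "ry": -0.125, "rz": 0}, {"dx": -0.08, "dy": -0.01, "dz": -0.04, "rx": 0.019, "ry": -0.125, "rz": 0}, {"dx": -0.08, "dy": -0.01, "dz": -0.05, "rx": 0.019, "ry": -0.125, "rz": 0}]' --claw 0 --newtons 30

```text
t: 7.6
tcp_pos: [0.6069, 0.0741, 0.2811]
tool_rot: [0.629, 0.731, 0.201, 0.173]
force: [-0.1, 2.1, 2.7]
finger_gap: 0.205
gripper_force: 29.0
```

Run:
```python
from plan import *
np.set_printoptions(precision=3,suppress=True)
p,r=need();s=sensors.sense();print(s['t'],p,s['force'],s['ft_torque'],s['finger_gap'],s['gripper_force'],s['q'])
P=r.as_matrix()@F.T;print('swivel',np.arctan2(P[1,0],P[0,0])-FY,'tilt',np.arcsin(P[2,0]),R.from_matrix(P).inv().apply(p-C))
snap('top','top1.png');b=snap('side','side1.png')
print(side_corners(0,.53),side_corners(0,.53,'top'))
a=cv2.imread('pics/top1.png')[130:230,220:350];b=cv2.imread('pics/side1.png')[90:260,290:410]
a=cv2.resize(a,None,fx=3.2,fy=3.2,interpolation=cv2.INTER_CUBIC);b=cv2.resize(b,None,fx=3,fy=3,interpolation=cv2.INTER_CUBIC)
o=np.zeros((510,790,3),np.uint8);o[:a.shape[0],:a.shape[1]]=a;o[:b.shape[0],420:420+b.shape[1]]=b;cv2.imwrite('pics/c3.png',o)
```

```text
7.6 [0.607 0.074 0.281] [-0.097  2.107  2.719] [0.362 0.421 0.411] 0.20508101025307385 28.99516761302948 [-0.132  0.294  1.822  0.288  0.524 -0.495]
swivel 0.0018885391209323699 tilt 0.5370037228417177 [ 0.001 -0.059  0.035]
{'nearTopF': array([360.3, 157. ]), 'nearTopB': array([366.7, 152.4]), 'farTopF': array([325.2, 121.1]), 'farTopB': array([330.5, 117.2]), 'nearBotF': array([383., 194.])} {'nearTopF': array([325.2, 180.2]), 'nearTopB': array([324.5, 174.5]), 'farTopF': array([243.2, 192.5]), 'farTopB': array([242. , 186.9]), 'nearBotF': array([321. , 163.5])}
```

View pics/c3.png

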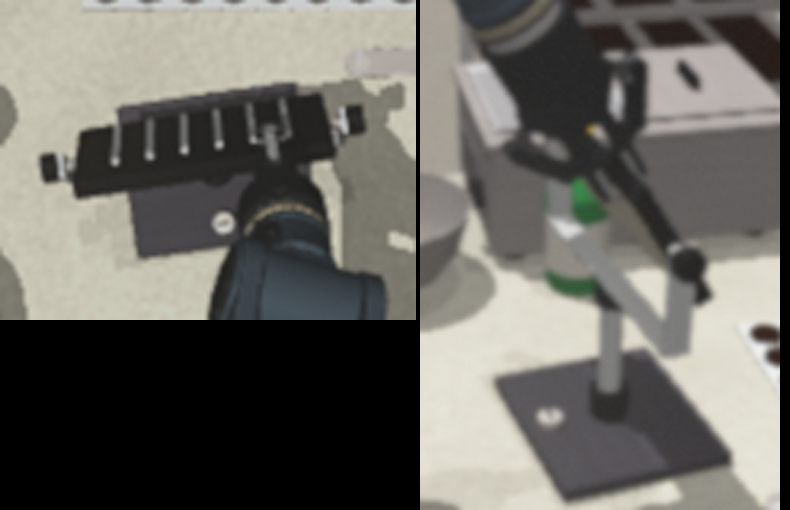

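The panel now looks parallel to the foot and tipped forward. Its right top corner is at crop (335,158), where (337,161) was expected for 0 / 0.53 rad. Release and back off along the tool axis.

Call:
move_arm --targets '[{"dx": 0, "dy": 0, "dz": 0, "rx": 0, "ry": 0, "rz": 0}, {"dx": 0, "dy": 0, "dz": 0, "rx": 0, "ry": 0, "rz": 0}, {"dx": 0, "dy": 0, "dz": 0, "rx": 0, "ry": 0, "rz": 0}, {"dx": 0, "dy": 0, "dz": 0, "rx": 0, "ry": 0, "rz": 0}, {"dx": 0, "dy": 0, "dz": 0, "rx": 0, "ry": 0, "rz": 0}, {"dx": 0, "dy": 0, "dz": 0, "rx": 0, "ry": 0, "rz": 0}, {"dx": 0, "dy": 0, "dz": 0, "rx": 0, "ry": 0, "rz": 0}, {"dx": 0, "dy": 0, "dz": 0, "rx": 0, "ry": 0, "rz": 0}, {"dx": 0, "dy": 0, "dz": 0, "rx": 0, "ry": 0, "rz": 0}, {"dx": 0, "dy": 0, "dz": 0, "rx": 0, "ry": 0, "rz": 0}]' --claw 100 --newtons 30

```text
t: 8.95
tcp_pos: [0.607, 0.0745, 0.2796]
tool_rot: [0.63, 0.731, 0.2, 0.171]
force: [-0.4, 0.0, 0.2]
finger_gap: 1.003
gripper_force: 0.0
```

Call:
move_arm --targets '[{"dx": -0.2, "dy": -0.03, "dz": 0.34, "rx": 0, "ry": 0, "rz": 0}, {"dx": -0.2, "dy": -0.03, "dz": 0.34, "rx": 0, "ry": 0, "rz": 0}, {"dx": -0.2, "dy": -0.03, "dz": 0.34, "rx": 0, "ry": 0, "rz": 0}, {"dx": -0.2, "dy": -0.03, "dz": 0.34, "rx": 0, "ry": 0, "rz": 0}, {"dx": -0.2, "dy": -0.03, "dz": 0.34, "rx": 0, "ry": 0, "rz": 0}, {"dx": -0.2, "dy": -0.03, "dz": 0.34, "rx": 0, "ry": 0, "rz": 0}, {"dx": -0.2, "dy": -0.03, "dz": 0.34, "rx": 0, "ry": 0, "rz": 0}, {"dx": -0.2, "dy": -0.03, "dz": 0.34, "rx": 0, "ry": 0, "rz": 0}, {"dx": -0.2, "dy": -0.03, "dz": 0.34, "rx": 0, "ry": 0, "rz": 0}, {"dx": -0.2, "dy": -0.03, "dz": 0.34, "rx": 0, "ry": 0, "rz": 0}]' --claw 100 --newtons 30

```text
t: 10.2
tcp_pos: [0.5566, 0.0669, 0.3651]
tool_rot: [0.63, 0.731, 0.2, 0.171]
force: [0.3, -0.2, 0.0]
finger_gap: 1.002
gripper_force: 0.0
```

```bash
cat >> plan.py <<'E'
def down(yawy):  # tool down, closing line (tool y) at world angle yawy
    y=np.array([np.cos(yawy),np.sin(yawy),0]);z=np.array([0,0,-1.]);return R.from_matrix(np.c_[np.cross(y,z),y,z])
E
python3 - <<'E'
from plan import *
np.set_printoptions(precision=3,suppress=True)
p,r=need();s=sensors.sense();print(s['t'],p,s['force'],s['q'])
W=down(FY);print('to upright',units(p,p,r,W))
print('then',units(p,[.511,-.357,.2],W,down(np.radians(-93))))
E
```

```text
10.2 [0.557 0.067 0.365] [ 0.282 -0.235  0.008] [-0.167  0.108  1.802  0.24   0.735 -0.453]
to upright (array([0., 0., 0.]), array([-0.155,  1.006,  0.   ]))
then (array([ -1.83, -16.96,  -6.6 ]), array([ 0.   ,  0.   , -3.383]))
```

Call:
move_arm --targets '[{"dx": -0.09, "dy": -1, "dz": 0, "rx": -0.0155, "ry": 0.1006, "rz": 0}, {"dx": -0.09, "dy": -1, "dz": 0, "rx": -0.0155, "ry": 0.1006, "rz": 0}, {"dx": -0.09, "dy": -1, "dz": 0, "rx": -0.0155, "ry": 0.1006, "rz": 0}, {"dx": -0.09, "dy": -1, "dz": 0, "rx": -0.0155, "ry": 0.1006, "rz": 0}, {"dx": -0.09, "dy": -1, "dz": 0, "rx": -0.0155, "ry": 0.1006, "rz": 0}, {"dx": -0.09, "dy": -1, "dz": 0, "rx": -0.0155, "ry": 0.1006, "rz": 0}, {"dx": -0.09, "dy": -1, "dz": 0, "rx": -0.0155, "ry": 0.1006, "rz": 0}, {"dx": -0.09, "dy": -1, "dz": 0, "rx": -0.0155, "ry": 0.1006, "rz": 0}, {"dx": -0.09, "dy": -1, "dz": 0, "rx": -0.0155, "ry": 0.1006, "rz": 0}, {"dx": -0.09, "dy": -1, "dz": 0, "rx": -0.0155, "ry": 0.1006, "rz": 0}]' --claw 100 --newtons 50

```text
t: 11.45
tcp_pos: [0.5343, -0.1839, 0.3649]
tool_rot: [0.653, 0.757, -0.001, -0.001]
force: [0.2, -0.7, 0.4]
finger_gap: 1.001
gripper_force: 0.0
```

Call:
move_arm --targets '[{"dx": -0.09, "dy": -0.7, "dz": -0.66, "rx": 0, "ry": 0, "rz": -0.338}, {"dx": -0.09, "dy": -0.7, "dz": -0.66, "rx": 0, "ry": 0, "rz": -0.338}, {"dx": -0.09, "dy": -0.7, "dz": -0.66, "rx": 0, "ry": 0, "rz": -0.338}, {"dx": -0.09, "dy": -0.7, "dz": -0.66, "rx": 0, "ry": 0, "rz": -0.338}, {"dx": -0.09, "dy": -0.7, "dz": -0.66, "rx": 0, "ry": 0, "rz": -0.338}, {"dx": -0.09, "dy": -0.7, "dz": -0.66, "rx": 0, "ry": 0, "rz": -0.338}, {"dx": -0.09, "dy": -0.7, "dz": -0.66, "rx": 0, "ry": 0, "rz": -0.338}, {"dx": -0.09, "dy": -0.7, "dz": -0.66, "rx": 0, "ry": 0, "rz": -0.338}, {"dx": -0.09, "dy": -0.7, "dz": -0.66, "rx": 0, "ry": 0, "rz": -0.338}, {"dx": -0.09, "dy": -0.7, "dz": -0.66, "rx": 0, "ry": 0, "rz": -0.338}]' --claw 100 --newtons 50

```text
t: 12.7
tcp_pos: [0.5119, -0.3587, 0.1992]
tool_rot: [1.0, -0.028, 0.0, -0.0]
force: [-0.3, 0.9, -0.1]
finger_gap: 0.996
gripper_force: 0.0
```

Run:
```python
from plan import *
np.set_printoptions(precision=3,suppress=True)
p,r=need();s=sensors.sense();print(s['t'],p,s['force'],s['q'],np.degrees(np.arctan2(*r.as_matrix()[[1,0],1])),r.as_matrix()[:,2])
print(units(p,[.511,-.357,.1],r,down(np.radians(-93))))
a=snap('top','top2.png');b=snap('side','side2.png')
a=cv2.imread('pics/top2.png')[130:230,220:350];b=cv2.imread('pics/side2.png')[90:400,290:440]
a=cv2.resize(a,None,fx=3.2,fy=3.2,interpolation=cv2.INTER_CUBIC);b=cv2.resize(b,None,fx=1.9,fy=1.9,interpolation=cv2.INTER_CUBIC)
o=np.zeros((595,790,3),np.uint8);o[:a.shape[0],:a.shape[1]]=a;o[:b.shape[0],420:420+b.shape[1]]=b;cv2.imwrite('pics/c4.png',o)
print(side_corners(0,.53,'top'))
```

```text
12.7 [ 0.512 -0.359  0.199] [-0.344  0.882 -0.056] [-0.79   0.563  1.465  0.     1.113  0.838] -93.2494163096274 [ 0.  0. -1.]
(array([-0.04,  0.07, -3.97]), array([-0.   ,  0.   ,  0.008]))
{'nearTopF': array([325.2, 180.2]), 'nearTopB': array([324.5, 174.5]), 'farTopF': array([243.2, 192.5]), 'farTopB': array([242. , 186.9]), 'nearBotF': array([321. , 163.5])}
```

View pics/c4.png

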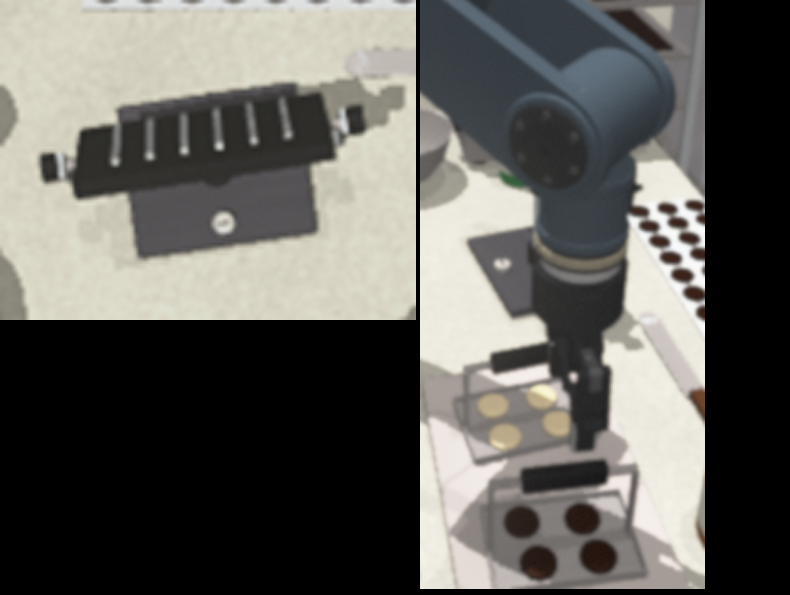

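The panel stayed put: its knobs at crop (52,167) and (355,120) slope 8.8°, matching the foot. The gripper is over the dark sleeve. Lower and grip.

Call:
move_arm --targets '[{"dx": -0.04, "dy": 0.05, "dz": -0.4, "rx": 0, "ry": 0, "rz": 0}, {"dx": 0, "dy": 0, "dz": -0.5, "rx": 0, "ry": 0, "rz": 0}, {"dx": 0, "dy": 0, "dz": -0.5, "rx": 0, "ry": 0, "rz": 0}, {"dx": 0, "dy": 0, "dz": -0.5, "rx": 0, "ry": 0, "rz": 0}, {"dx": 0, "dy": 0, "dz": -0.5, "rx": 0, "ry": 0, "rz": 0}, {"dx": 0, "dy": 0, "dz": -0.5, "rx": 0, "ry": 0, "rz": 0}, {"dx": 0, "dy": 0, "dz": -0.4, "rx": 0, "ry": 0, "rz": 0}, {"dx": 0, "dy": 0, "dz": -0.4, "rx": 0, "ry": 0, "rz": 0}, {"dx": 0, "dy": 0, "dz": -0.3, "rx": 0, "ry": 0, "rz": 0}, {"dx": 0, "dy": 0, "dz": 0, "rx": 0, "ry": 0, "rz": 0}]' --claw 100 --newtons 50

```text
t: 14.05
tcp_pos: [0.5107, -0.3565, 0.0989]
tool_rot: [1.0, -0.025, -0.0, -0.0]
force: [0.1, -0.2, -0.7]
finger_gap: 0.999
gripper_force: 0.0
```

Call:
move_arm --targets '[{"dx": 0, "dy": 0, "dz": 0, "rx": 0, "ry": 0, "rz": 0}, {"dx": 0, "dy": 0, "dz": 0, "rx": 0, "ry": 0, "rz": 0}, {"dx": 0, "dy": 0, "dz": 0, "rx": 0, "ry": 0, "rz": 0}, {"dx": 0, "dy": 0, "dz": 0, "rx": 0, "ry": 0, "rz": 0}, {"dx": 0, "dy": 0, "dz": 0, "rx": 0, "ry": 0, "rz": 0}, {"dx": 0, "dy": 0, "dz": 0, "rx": 0, "ry": 0, "rz": 0}, {"dx": 0, "dy": 0, "dz": 0, "rx": 0, "ry": 0, "rz": 0}, {"dx": 0, "dy": 0, "dz": 0, "rx": 0, "ry": 0, "rz": 0}, {"dx": 0, "dy": 0, "dz": 0, "rx": 0, "ry": 0, "rz": 0}, {"dx": 0, "dy": 0, "dz": 0, "rx": 0, "ry": 0, "rz": 0}]' --claw 0 --newtons 50

```text
t: 15.3
tcp_pos: [0.5108, -0.3564, 0.0995]
tool_rot: [1.0, -0.025, -0.0, -0.0]
force: [-0.6, 2.5, 1.4]
finger_gap: 0.182
gripper_force: 51.6
```

The grip reads 15.5 mm, so the sleeve is held. Lift smoothly by 150 mm.

Call:
move_arm --targets '[{"dx": 0, "dy": 0, "dz": 0.2, "rx": 0, "ry": 0, "rz": 0}, {"dx": 0, "dy": 0, "dz": 0.4, "rx": 0, "ry": 0, "rz": 0}, {"dx": 0, "dy": 0, "dz": 0.7, "rx": 0, "ry": 0, "rz": 0}, {"dx": 0, "dy": 0, "dz": 0.9, "rx": 0, "ry": 0, "rz": 0}, {"dx": 0, "dy": 0, "dz": 1, "rx": 0, "ry": 0, "rz": 0}, {"dx": 0, "dy": 0, "dz": 0.9, "rx": 0, "ry": 0, "rz": 0}, {"dx": 0, "dy": 0, "dz": 0.8, "rx": 0, "ry": 0, "rz": 0}, {"dx": 0, "dy": 0, "dz": 0.6, "rx": 0, "ry": 0, "rz": 0}, {"dx": 0, "dy": 0, "dz": 0.4, "rx": 0, "ry": 0, "rz": 0}, {"dx": 0, "dy": 0, "dz": 0.1, "rx": 0, "ry": 0, "rz": 0}]' --claw 0 --newtons 60

```text
t: 16.55
tcp_pos: [0.5111, -0.357, 0.2503]
tool_rot: [1.0, -0.025, 0.0, 0.0]
force: [-0.4, 0.1, -3.9]
finger_gap: 0.18
gripper_force: 58.6
```

Run:
```python
from plan import *
np.set_printoptions(precision=3,suppress=True)
p,r=need();s=sensors.sense();print(s['t'],p,s['force'],s['ft_torque'],s['finger_gap'])
t=C+panel(0,.53).apply([-.18,0,0]);t[2]+=.095-.0187;print('goal tcp',t,units(p,t,r,r))
b=snap('side','side3.png');a=snap('top')
cv2.imwrite('pics/c5.png',cv2.resize(cv2.imread('pics/side3.png')[100:400,250:500],None,fx=2,fy=2,interpolation=cv2.INTER_CUBIC))
```

```text
16.55 [ 0.511 -0.357  0.25 ] [-0.444  0.124 -3.924] [-0.032  0.061  0.033] 0.18014511255819352
goal tcp [0.461 0.112 0.235] (array([-1.99, 18.76, -0.6 ]), array([0., 0., 0.]))
```

View pics/c5.png

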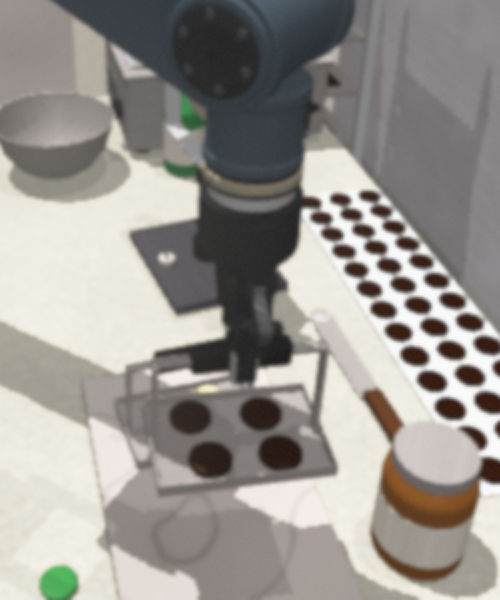

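All four chocolates are aboard and the tray hangs level (3.9 N). Next I'll carry it over the white tray's handle to the beam.

Call:
move_arm --targets '[{"dx": -0.1, "dy": 0.2, "dz": 0, "rx": 0, "ry": 0, "rz": 0}, {"dx": -0.2, "dy": 0.4, "dz": 0, "rx": 0, "ry": 0, "rz": 0}, {"dx": -0.2, "dy": 0.6, "dz": 0, "rx": 0, "ry": 0, "rz": 0}, {"dx": -0.2, "dy": 0.8, "dz": 0, "rx": 0, "ry": 0, "rz": 0}, {"dx": -0.3, "dy": 0.9, "dz": 0, "rx": 0, "ry": 0, "rz": 0}, {"dx": -0.3, "dy": 0.9, "dz": 0, "rx": 0, "ry": 0, "rz": 0}, {"dx": -0.2, "dy": 0.9, "dz": 0, "rx": 0, "ry": 0, "rz": 0}, {"dx": -0.2, "dy": 0.9, "dz": 0, "rx": 0, "ry": 0, "rz": 0}, {"dx": -0.2, "dy": 0.9, "dz": 0, "rx": 0, "ry": 0, "rz": 0}, {"dx": -0.1, "dy": 0.9, "dz": 0, "rx": 0, "ry": 0, "rz": 0}]' --claw 0 --newtons 60

```text
t: 17.9
tcp_pos: [0.4607, -0.1703, 0.2496]
tool_rot: [1.0, -0.025, 0.0, -0.0]
force: [1.0, 0.7, -3.9]
finger_gap: 0.176
gripper_force: 58.6
```

Call:
move_arm --targets '[{"dx": 0, "dy": 0.9, "dz": 0, "rx": 0, "ry": 0, "rz": 0}, {"dx": 0, "dy": 0.9, "dz": 0, "rx": 0, "ry": 0, "rz": 0}, {"dx": 0, "dy": 0.9, "dz": 0, "rx": 0, "ry": 0, "rz": 0}, {"dx": 0, "dy": 0.9, "dz": 0, "rx": 0, "ry": 0, "rz": 0}, {"dx": 0, "dy": 0.9, "dz": 0, "rx": 0, "ry": 0, "rz": 0}, {"dx": 0, "dy": 0.9, "dz": 0, "rx": 0, "ry": 0, "rz": 0}, {"dx": 0, "dy": 0.9, "dz": 0, "rx": 0, "ry": 0, "rz": 0}, {"dx": 0, "dy": 0.9, "dz": 0, "rx": 0, "ry": 0, "rz": 0}, {"dx": 0, "dy": 0.9, "dz": 0, "rx": 0, "ry": 0, "rz": 0}, {"dx": 0, "dy": 0.9, "dz": 0, "rx": 0, "ry": 0, "rz": 0}]' --claw 0 --newtons 60

```text
t: 19.15
tcp_pos: [0.4608, 0.0547, 0.2497]
tool_rot: [1.0, -0.025, 0.0, -0.0]
force: [0.6, -0.0, -3.3]
finger_gap: 0.177
gripper_force: 58.6
```

Call:
move_arm --targets '[{"dx": 0, "dy": 0.8, "dz": -0.1, "rx": 0, "ry": 0, "rz": 0}, {"dx": 0, "dy": 0.6, "dz": -0.2, "rx": 0, "ry": 0, "rz": 0}, {"dx": 0, "dy": 0.4, "dz": -0.2, "rx": 0, "ry": 0, "rz": 0}, {"dx": 0, "dy": 0.3, "dz": -0.1, "rx": 0, "ry": 0, "rz": 0}, {"dx": 0, "dy": 0.2, "dz": 0, "rx": 0, "ry": 0, "rz": 0}, {"dx": 0, "dy": 0.06, "dz": 0, "rx": 0, "ry": 0, "rz": 0}, {"dx": 0, "dy": 0, "dz": 0, "rx": 0, "ry": 0, "rz": 0}, {"dx": 0, "dy": 0, "dz": 0, "rx": 0, "ry": 0, "rz": 0}, {"dx": 0, "dy": 0, "dz": 0, "rx": 0, "ry": 0, "rz": 0}, {"dx": 0, "dy": 0, "dz": 0, "rx": 0, "ry": 0, "rz": 0}]' --claw 0 --newtons 60

```text
t: 20.4
tcp_pos: [0.461, 0.1121, 0.2346]
tool_rot: [1.0, -0.025, 0.0, -0.0]
force: [0.1, -0.7, -3.5]
finger_gap: 0.176
gripper_force: 58.6
```

Run:
```python
from plan import *
np.set_printoptions(precision=3,suppress=True)
p,r=need();s=sensors.sense();print(s['t'],p,s['force'],s['ft_torque'],s['finger_gap'],s['gripper_force'],abs(np.array(s['qd'])).max())
f=p-[0,0,.095-.0187];print('floor in lamp_face',panel(0,.53).inv().apply(f-C))
a=snap('top','top4.png');b=snap('side','side4.png')
a=cv2.imread('pics/top4.png')[130:300,220:400];b=cv2.imread('pics/side4.png')[70:320,220:420]
a=cv2.resize(a,None,fx=2.2,fy=2.2,interpolation=cv2.INTER_CUBIC);b=cv2.resize(b,None,fx=1.95,fy=1.95,interpolation=cv2.INTER_CUBIC)
o=np.zeros((495,790,3),np.uint8);o[:a.shape[0],:a.shape[1]]=a;o[:b.shape[0],400:400+b.shape[1]]=b;cv2.imwrite('pics/c6.png',o)
```

```text
20.4 [0.461 0.112 0.235] [ 0.129 -0.748 -3.467] [ 0.029 -0.045  0.036] 0.17585253152258712 58.59052062034607 0.0036483286007969926
floor in lamp_face [-0.181  0.    -0.   ]
```

View pics/c6.png

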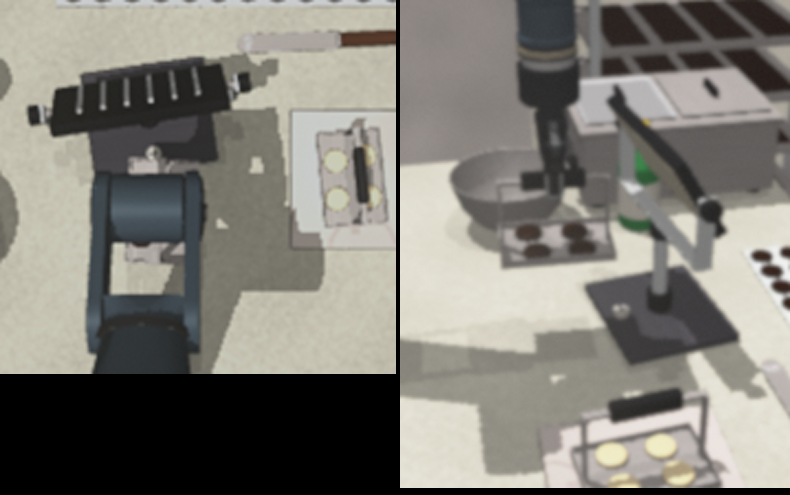

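The tray hangs level with all four chocolates in the middle of the beam (side crop (555,245)), and the panel is unmoved and clear of it. Handing in.

```bash
python3 -c "
from station import order;print(order.sign_off())"
```

```text
the job is handed in; nothing more can be done
None
```

I turned the panel straight ahead and tipped it about 30° forward, then handed the job in with the arm holding the dark tray still and level, all four chocolates on it, about 18 cm from the panel in mid-beam; sign-off returned no verdict.

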